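# Lock the cup tray and hold the grind dial

### The job

Get the coffee grinder running: push the tray with the steel cup fully home under the chute, then flip the red-tipped cam lever all the way down to lock the tray. Only after that turn the spring-return dial clockwise past its first two clicks to the third (the red dot) and keep holding it there with the gripper: the program finishes while still holding the dial. Leave the other things on the worktop where they stand.

Things in the scene. Friction and masses are not known exactly. Their poses are not given: they have to be found in the camera images.
- grinder: Grey coffee grinder, fixed, 210 x 160 mm. Origin on the worktop; x axis from its front (robot side) to its back, y to its left, z up. Head with flat deck 155 mm high: x -16 to 126, y -79 to 79 mm. Amber hopper with black lid, 72 mm wide, top at z 200, at x 88, y -5. Dial axis at x 0, y -32; lever pivot at x 10, y 57, z 169. Low front part: to x -85, guides 34 mm high.
- tray_pull (a point): Top edge of the tray's orange upright pull plate, middle of its FRONT face, 71 mm above the worktop. Plate: 60 mm wide (grinder's y), 10 mm thick, 42 mm high; axes as the grinder's. Push its front face toward the grinder's +x (2 to 4 N friction): the tray, steel cup fixed on it, slides home to a stop, where this point is at x -87 mm of the grinder, 71 mm ahead of the head.
- tray (a joint): How far the tray is drawn out toward the grinder's -x (m): 0 = home against its stop, 0.06 = fully out. It stays where it is left.
- lever_pivot (a point): Pivot of the cam lever on the left of the deck, 169 mm above the worktop (14 mm above the deck); the axis is along the grinder's y; axes as the grinder's.
- lever_tip (a point): End of the cam lever, on its centre line, 72 mm from the pivot. The lever is a steel bar 10 mm wide and 8 mm thick; its last 28 mm are a red tip 18 mm wide and 12 mm thick.
- lever (a joint): Cam lever angle (rad): 0 = raised, 75 degrees above horizontal, leaning to the grinder's front; 1.31 = flat, pointing to the front (-x), tray locked. Pushed from behind toward -x, then down, it turns about the pivot (2 N at the tip) and stays where it is left. While the tray is not home a pin blocks it at 0.65 to 0.9; once flat it holds the tray.
- dial_top (a point): Top centre of the dial's black grip bar, on its vertical axis, 196 mm above the worktop. Bar 44 mm long, 14 mm thick, 32 mm high (down from this point), on a skirt 48 mm wide, 8 mm high, on the deck. x axis along the bar, y across it (pinch across y), z up; a white mark is at the end that points to the front (-x).
- dial (a joint): Dial angle (rad), growing clockwise seen from above; 0 = rest, bar 0.6 rad counterclockwise from the grinder's x axis. Clicks at 0.4, 0.8 and 1.2 (third, red dot on the deck), end stop at 1.3. A spring (0.08 N m at rest, 0.18 at the third click; clicks add about 0.04) turns it back to 0 whenever let go.
- coffee_tin: Black coffee tin, 79 mm wide, 113 mm high, loose bystander; origin under its centre.
- tamper: Coffee tamper with black handle, 57 mm wide, 82 mm high, loose bystander; origin under its centre.
- mug_tall: Tall white mug, 79 x 116 mm with the handle, 112 mm high, loose bystander; origin under its middle.
- honey_jar: Amber honey jar, 55 mm wide, 81 mm high, loose bystander on the cloth right of the sink; origin under its centre.

How it is judged:
On the way, in this order (a step that is already met when the one before it is completed fails the run):
1. the tray is fully home (value of joint tray below 0.004 m), for 0.2 s.
2. the cam lever is flat and the tray is locked home (value of joint lever above 1.18 rad and value of joint tray below 0.004 m), for 0.2 s.
3. the gripper holds the dial at the third click (value of joint dial above 1.08 rad and contact force between the fingers and dial above 1 N), for 0.3 s.
At the end, for the whole second after the job is handed in: Tray within 4 mm of home, cam lever within 0.13 rad of flat, and the gripper's fingers still hold the dial (contact force over 1 N) at the third click, at 1.08 rad or more (the stop is at 1.3), through the last second (all of step 2 and all of step 3); the arm keeps its last pose, push and grip.
It fails at once if the dial is turned before the lever has locked the tray (value of joint dial above 0.3 rad and value of joint lever below 1.1 rad).
It fails at once if a bystander is pushed more than 30 mm (distance of any of coffee_tin, tamper, mug_tall, honey_jar from where it was at the start of the episode above 0.03 m).
It fails at once if a bystander is tipped over (angle between any of coffee_tin, tamper, mug_tall, honey_jar's own z axis and vertical above 0.5 rad).
It also fails if it takes over 59 s, if anything falls off the work surface, if the arm or the gripper's body presses on something with over 40 N, if the wrist force passes 120 N, or if a joint passes its speed limit or range.

### The arm

A 6-joint arm with a two-finger parallel gripper is mounted at the origin on a cart in front of the work surface, level with it; the furniture and walls round the work are solid. World frame = base frame: x ahead of the robot, y to its left, z up, the work surface at z = 0. Lengths are in m, angles in rad, forces in N, time in s.
With the tool pointing down it reaches from about 0.3 to 0.875 m from the base axis. Payload 6.4 kg.
Tool frame: the origin (TCP) lies at the very end of the fingers, on their centre line; the grasp point (between the pads) lies 19 mm behind it; x points along the fingers, y is the direction in which the jaws open and shut, and the axes are right-handed (so a half turn about x gives the same grasp; the last joint's range is limited). The gripper opens to 85 mm and grips with 20 to 120 N. Pads are 22 mm wide; open, the fingers measure 114 mm over their backs; the gripper's body (76 mm by 85 mm) begins 54 mm behind the grasp point. The pads swing forward as they close: fully open they stand 13 mm farther back than shut.
Start: joints at [-1.511, 0.181, 1.607, -0, 1.354, -0.206], TCP at [0.151, -0.555, 0.204] pointing down, gripper open.
Joint ranges: [-2.99, 2.99], [-0.89, 2.07], [0.3, 2.58], [-1.14, 4.28], [0, 2.63], [-3.12, 3.12]. Speed limits (rad/s): [2.57, 2.57, 3.01, 3.14, 3.14, 3.14].

### API

Orientations are given as a unit quaternion [w, x, y, z].
In Python, from bench import status, optics, hand_in gives the robot as it stands. The module is installed in compiled form; this text tells all that it offers.
- The arm moves only by the shell command python3 -m jog 'ROWS'. ROWS is JSON, one flat list of numbers, 5 for each row, row after row: the shift along the tool's x, y, z in mm, then the turn about the tool's x in degrees, then the opening in per cent of the stroke, from 0 (shut) to 100 (fully open). In form: [tx, ty, tz, yaw, gripper, tx, ty, tz, yaw, gripper, ...]. A call has exactly 5 rows; each row is the pose to reach, as a shift and turn from the pose commanded when the call began, along the tool's axes at that moment; what a row does not reach only later rows make up. A row lasts 1/10 s, in which the tool goes at most 50 mm and 8.59 degrees, less where a joint would pass 70% of its speed; a pose out of reach is approached as far as the arm can. A call with a gripper value outside its range is refused whole. The fingers move at their own pace and stop on an object; the grip force is fixed at half the most. Time passes only in rows, so rows that repeat a pose let the fingers close, or fill a call up. It gives the time, the measured TCP pose, the force and the opening at its end, in the units of the state.
- status.get_obs(): the state, without advancing time (a new reading comes with each control period).
- optics.camera(name): name is "side" or "top" or "wrist"; returns the picture (420x560x3 uint8, red, green, blue); there is no depth.
- optics.get_calibration(name): a dict with "vertical_fov" (degrees; the focal length in pixels is half the picture's height over the tangent of half this angle, whatever the lens; pixels are square), "cx", "cy" (the principal point, pixels), "extrinsics" (4x4, takes a point from camera to world coordinates). Camera axes: x right, y up, looking along -z (the intrinsics and any distortion apply to the point x, -y, -z); pixel columns grow to the right and rows downward; lengths in m; the calibration is good to about 2 mm. The wrist camera is an equidistant fisheye: a pixel r from the principal point sees the ray r / f radians off the axis. A picture is of the moment at which its call begins: read the wrist's pose just before it. get_calibration takes no time and is no camera call; for the wrist camera it gives the pose at the moment of the call.
- hand_in(): hands the job in, once; it reports no verdict.
The state is a dict: "time_s": time; "q": joint angles; "dq": joint speeds; "joint_efforts": joint torques, N m; "eef_pos": TCP position; "eef_rot": TCP orientation; "wrist_force": force on the tool from outside, world axes, zero at the start; "torque": the same for the moment, N m; "opening": opening from 0.0 (shut) to 1.0 (fully open).
Only numpy, scipy, OpenCV 4.12 (cv2) and the standard library are available. Lean on these libraries where they do the work, as an engineer would, in place of code of your own. Each camera call takes 0.05 s, during which the arm holds its last target. There are 200 camera calls.

## Working session

There is one attempt and no reset: what is moved stays moved. The work goes in short steps, Python scripts to look and compute and a shell command to move; the robot and the scene stay as the last step left them, time stands still between calls to the robot, and variables do not carry over. Pictures are saved under pics/ and viewed, on a budget of 10 in all, crops included, one or two more only if the job needs it, and the job is handed in when it is done.

```bash
mkdir -p pics
python3 - <<'E'
from bench import status, optics
import cv2,numpy as np
o=status.get_obs();print({k:np.round(v,4).tolist() for k,v in o.items()})
for n in("side","top","wrist"):
    c=optics.get_calibration(n);print(n,c["vertical_fov"],c["cx"],c["cy"],{k:v for k,v in c.items() if k not in("vertical_fov","cx","cy","extrinsics")});print(np.round(c["extrinsics"],4).tolist())
    im=optics.camera(n);np.save(f"pics/{n}0.npy",im)
    cv2.imwrite(f"pics/{n}0.png",cv2.resize(im[:,:,::-1],(784,588),interpolation=cv2.INTER_CUBIC))
E
```

```text
{'time_s': 0.0, 'q': [-1.5113, 0.1815, 1.608, -0.0, 1.3538, -0.2063], 'dq': [0.0003, 0.0004, -0.0013, -0.0009, -0.0006, -0.0], 'joint_efforts': [0.0011, -44.4865, -35.134, -0.0003, 0.009, -0.0], 'eef_pos': [0.151, -0.5542, 0.2031], 'eef_rot': [0.0931, 0.7009, 0.0943, -0.7008], 'wrist_force': [0.5999, -0.105, -0.4249], 'torque': [0.0136, -0.0115, -0.0272], 'opening': 1.0013}
side 47.62139664031609 284.42195034946843 208.4924278885179 {}
[[0.894, 0.1631, -0.4173, -0.1002], [-0.448, 0.3362, -0.8284, -1.1936], [0.0052, 0.9276, 0.3736, 0.7278], [0.0, 0.0, 0.0, 1.0]]
top 55.698708242687644 277.71923440235423 207.94848745095823 {}
[[0.0253, 0.9781, -0.2065, 0.3219], [-0.9997, 0.0257, -0.0005, 0.0362], [0.0049, 0.2065, 0.9784, 1.2332], [0.0, 0.0, 0.0, 1.0]]
wrist 65.70646984690485 281.5885668870632 205.29704244900492 {}
[[0.263, 0.9134, 0.3108, 0.2316], [-0.9648, 0.2496, 0.0829, -0.5335], [-0.0019, -0.3217, 0.9468, 0.3719], [0.0, 0.0, 0.0, 1.0]]
```

View pics/top0.png

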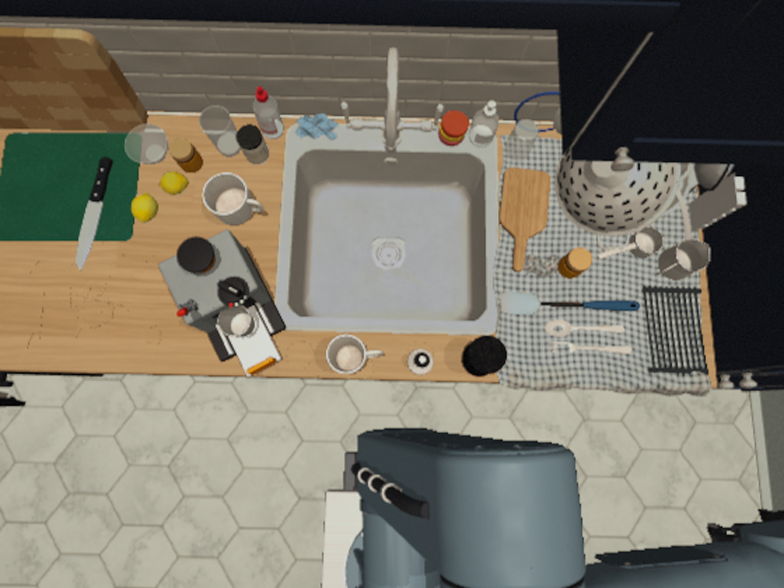

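View pics/side0.png

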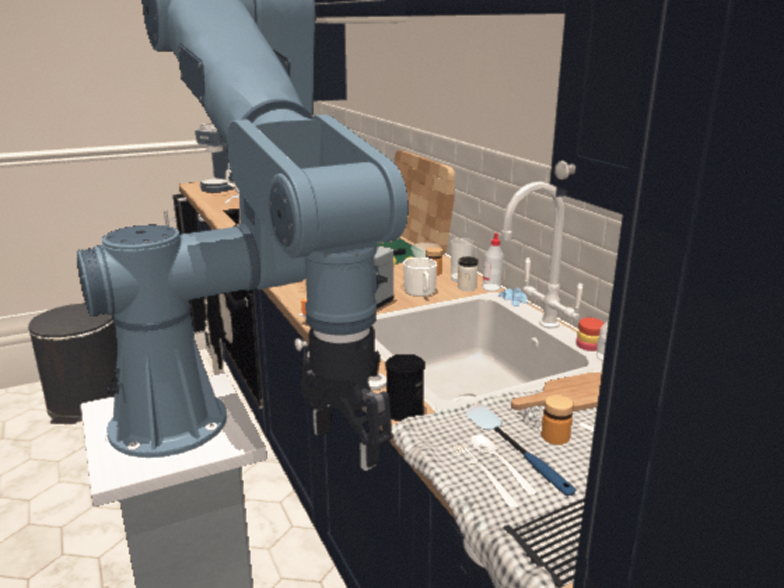

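The top view shows the grinder at about (225,285) of the scaled picture. Its tray is out toward the lower right with the orange plate at (262,366), red lever tip at (185,312), dial at (237,292) with a red dot, and hopper at (196,255). The mug, tamper and tin stand in a row along the front edge. The side view is mostly blocked by the arm.

Run:
```python
import cv2,numpy as np
im=np.load("pics/top0.npy")[160:275,105:215,::-1]
cv2.imwrite("pics/topc.png",cv2.resize(im,None,fx=5.2,fy=5.2,interpolation=cv2.INTER_CUBIC))
```

```text
(no output)
```

View pics/topc.png

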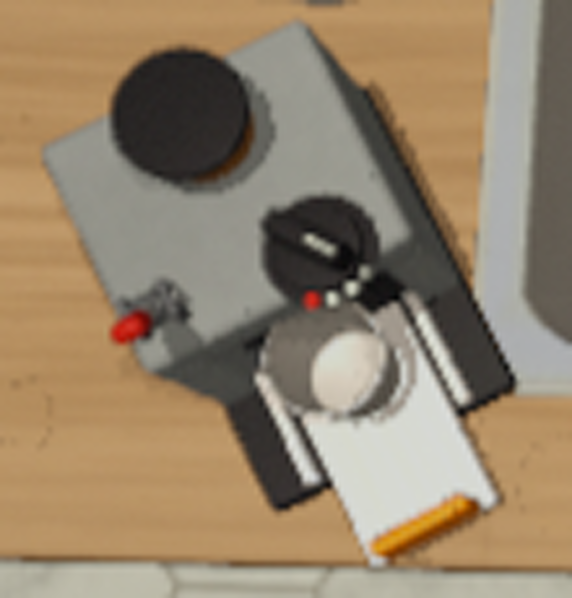

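```bash
cat > h.py <<'E'
import numpy as np
from scipy.optimize import least_squares
from bench import status, optics
def proj(n,P,c=None):
    c=c or optics.get_calibration(n);T=np.array(c["extrinsics"]);f=210/np.tan(np.radians(c["vertical_fov"]/2))
    p=(np.atleast_2d(P)-T[:3,3])@T[:3,:3];x,y,z=p[:,0],-p[:,1],-p[:,2]
    if n=="wrist":
        r=np.hypot(x,y);th=np.arctan2(r,z);s=f*th/np.maximum(r,1e-9)
    else: s=f/z
    return np.c_[c["cx"]+s*x,c["cy"]+s*y]
def G(g,P):
    c,s=np.cos(g[2]),np.sin(g[2]);P=np.atleast_2d(P)/1000.
    return np.c_[g[0]+c*P[:,0]-s*P[:,1],g[1]+s*P[:,0]+c*P[:,1],P[:,2]]
def tofull(p,s,ox,oy): p=np.array(p,float);return (p+.5)/s-.5+[ox,oy]
E
python3 - <<'E'
from h import *
m=[[126,79,155],[126,-79,155],[-16,-79,155],[-16,79,155],[88,-5,200]]
px=tofull([[43,155],[300,20],[412,240],[150,372],[180,115]],5.2,105,160)
c=optics.get_calibration("top")
r=least_squares(lambda g:(proj("top",G(g,m),c)-px).ravel(),[.35,.5,.4])
g=r.x;print(g,r.fun.round(2))
back=lambda M:((proj("top",G(g,M),c)-[105,160]+.5)*5.2-.5).round(0)
tip=lambda a:[10-72*np.cos(a),57,169+72*np.sin(a)]
print("dial",back([0,-32,196]),"tip",back(tip(np.radians(75))),"pull home/out",back([[-87,0,71],[-147,0,71],[-137,0,71]]))
for P in([0,-32,196],[-147,0,71],[-87,0,71],[10,57,169],tip(1.309),tip(0)):print(G(g,P))
print(np.degrees(g[2]))
E
```

```text
[0.52362947 0.37033398 0.52995108] [-1.22 -0.75  0.53 -0.81  1.11 -0.28 -0.54  1.61  0.14  0.08]
dial [[304. 238.]] tip [[122. 321.]] pull home/out [[381. 444.]
 [428. 538.]
 [420. 523.]]
[[0.53980519 0.34272337 0.196     ]]
[[0.3967932  0.29602679 0.071     ]]
[[0.44856311 0.32635625 0.071     ]]
[[0.5034448  0.42457031 0.169     ]]
[[0.48736614 0.4151506  0.23854672]]
[[0.44132091 0.38817495 0.169     ]]
30.36396016654829
```

Run:
```python
from h import *
from scipy.spatial.transform import Rotation as R
o=status.get_obs();q=o["eef_rot"];M=R.from_quat([*q[1:],q[0]]).as_matrix()
print("cols tool x,y,z in world\n",M.round(3))
T=np.array(optics.get_calibration("wrist")["extrinsics"])
print("cam in tool",(M.T@(T[:3,3]-o["eef_pos"])).round(3),"look",(M.T@-T[:3,2]).round(3))
for P in([.38,.26,.32],):print(M.T@(np.array(P)-o["eef_pos"])*1000)
```

```text
cols tool x,y,z in world
 [[-0.     0.263 -0.965]
 [ 0.001 -0.965 -0.263]
 [-1.    -0.001 -0.   ]]
cam in tool [-0.169  0.001 -0.083] look [ 0.947 -0.     0.322]
[-115.62798215 -725.76775131 -434.88527743]
```

```bash
J="python3 -m jog"
python3 -m jog '[-15,-22,-34,0,100,-30,-44,-68,0,100,-45,-66,-102,0,100,-60,-88,-136,0,100,-74,-111,-170,0,100]'
python3 -m jog '[-15,-22,-34,0,100,-30,-44,-68,0,100,-45,-66,-102,0,100,-60,-88,-136,0,100,-74,-111,-170,0,100]'
python3 -m jog '[0,-34,-6,0,60,0,-67,-13,0,60,0,-101,-19,0,60,0,-134,-26,0,0,0,-168,-32,0,0]'
python3 -m jog '[0,-34,-6,0,0,0,-67,-13,0,0,0,-101,-19,0,0,0,-134,-26,0,0,0,-168,-32,0,0]'
python3 -m jog '[0,-34,-6,0,0,0,-67,-13,0,0,0,-101,-19,0,0,0,-134,-26,0,0,0,-168,-32,0,0]'
```

```text
time_s: 0.65
eef_pos: [0.2867, -0.4017, 0.2784]
eef_rot: [0.094, 0.701, 0.094, -0.701]
wrist_force: [1.4, -0.3, -0.0]
opening: 0.999
time_s: 1.15
eef_pos: [0.4216, -0.2499, 0.3526]
eef_rot: [0.094, 0.701, 0.094, -0.701]
wrist_force: [-1.0, -0.0, -0.1]
opening: 1.001
time_s: 1.65
eef_pos: [0.4071, -0.0794, 0.3517]
eef_rot: [-0.094, -0.701, -0.094, 0.701]
wrist_force: [1.1, 0.0, -0.3]
opening: 0.262
time_s: 2.15
eef_pos: [0.3939, 0.091, 0.3519]
eef_rot: [0.094, 0.701, 0.094, -0.701]
wrist_force: [1.3, 0.2, 0.5]
opening: 0.002
time_s: 2.65
eef_pos: [0.3806, 0.2616, 0.3518]
eef_rot: [-0.094, -0.701, -0.094, 0.701]
wrist_force: [0.6, -0.6, 0.3]
opening: 0.0
```

```bash
python3 -m jog '[0,0,0,-8,0,0,0,0,-16,0,0,0,0,-24,0,0,0,0,-32,0,0,0,0,-39,0]' >/dev/null
python3 -m jog '[0,0,0,-8,0,0,0,0,-16,0,0,0,0,-24,0,0,0,0,-32,0,0,0,0,-39,0]' >/dev/null
python3 -m jog '[0,0,0,-8,0,0,0,0,-16,0,0,0,0,-24,0,0,0,0,-32,0,0,0,0,-39,0]' >/dev/null
python3 -m jog '[0,0,0,-8,0,0,0,0,-16,0,0,0,0,-24,0,0,0,0,-32,0,0,0,0,-39,0]' >/dev/null
python3 -m jog '[0,0,0,-8,0,0,0,0,-16,0,0,0,0,-24,0,0,0,0,-32,0,0,0,0,-39,0]'
python3 - <<'E'
from h import *
import cv2,json
print(status.get_obs()["q"])
c=optics.get_calibration("wrist");im=optics.camera("wrist")
c["extrinsics"]=np.array(c["extrinsics"]).tolist();json.dump(c,open("pics/w1.json","w"))
cv2.imwrite("pics/w1.png",cv2.resize(im[:,:,::-1],(784,588),interpolation=cv2.INTER_CUBIC))
E
```

```text
time_s: 5.15
eef_pos: [0.3808, 0.2601, 0.3517]
eef_rot: [0.682, -0.186, 0.682, 0.186]
wrist_force: [0.3, 0.0, -0.0]
opening: 0.004
[ 3.40967197e-01 -1.67949273e-01  1.66539728e+00 -1.20821033e-06
  1.64480289e+00 -1.76291886e+00]
```

View pics/w1.png

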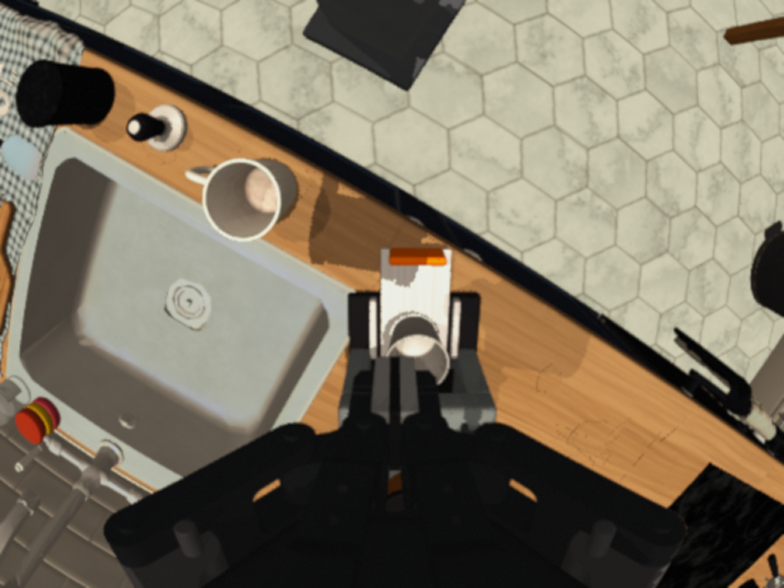

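Run:
```python
from h import *
import json
c1=json.load(open("pics/w1.json"));ct=optics.get_calibration("top")
mt=[[126,79,155],[126,-79,155],[-16,-79,155],[-16,79,155],[88,-5,200]]
pt=tofull([[43,155],[300,20],[412,240],[150,372],[180,115]],5.2,105,160)
g0=[.5236,.3703,.530]
def S(P,c,n):return (proj(n,P,c)+.5)*1.4-.5
# guides' front corners z34 x-85, tray plate
print(S(G(g0,[[-85,50,34],[-85,-50,34],[-147,30,71],[-147,-30,71],[-147,0,71]]),c1,"wrist").round(1))
# plate mid from two views
from scipy.optimize import least_squares
f=lambda P:np.r_[(proj("wrist",P,c1)-tofull([[417.5,256]],1.4,0,0)).ravel(),(proj("top",P,ct)-tofull([[428,540]],5.2,105,160)).ravel()]
r=least_squares(f,[.4,.3,.07]);print(r.x,r.fun)
```

```text
[[458.5 297.3]
 [370.9 297.1]
 [446.8 252.6]
 [388.1 252.3]
 [417.5 252.4]]
[0.39547545 0.29349123 0.09256538] [-0.27771624 -0.3456735  -0.84338305 -0.35826924]
```

The wrist view shows the tray plate at (390–446, 256), squarely aligned with the tool. It agrees with the top-view fit to a few pixels. The gripper hides the head. I'll go down in front of the plate.

```bash
python3 -m jog '[30,5,0,0,0,60,10,0,0,0,90,15,0,0,0,120,20,0,0,0,150,23,0,0,0]' >/dev/null
python3 -m jog '[35,0,0,0,0,70,0,0,0,0,105,0,0,0,0,135,0,0,0,0,152,0,0,0,0]'
python3 -m jog '[0,0,10,0,0,0,0,20,0,0,0,0,30,0,0,0,0,40,0,0,0,0,50,0,0]'
python3 -m jog '[0,0,6,0,0,0,0,12,0,0,0,0,17,0,0,0,0,21,0,0,0,0,24,0,0]'
```

```text
time_s: 6.2
eef_pos: [0.3676, 0.2793, 0.0473]
eef_rot: [0.681, -0.184, 0.684, 0.183]
wrist_force: [0.4, -0.1, -0.4]
opening: 0.0
time_s: 6.7
eef_pos: [0.4144, 0.3062, 0.051]
eef_rot: [0.683, -0.184, 0.682, 0.184]
wrist_force: [0.4, 0.2, -0.2]
opening: -0.007
time_s: 7.2
eef_pos: [0.4335, 0.3175, 0.0499]
eef_rot: [0.683, -0.184, 0.683, 0.184]
wrist_force: [-0.6, -1.0, 0.4]
opening: 0.001
```

```bash
python3 -m jog '[0,0,2,0,0,0,0,4,0,0,0,0,6,0,0,0,0,6,0,0,0,0,6,0,0]'
python3 -m jog '[0,0,1,0,0,0,0,2,0,0,0,0,3,0,0,0,0,3,0,0,0,0,3,0,0]'
python3 - <<'E'
from h import *
import cv2
im=np.hstack([cv2.resize(optics.camera("wrist")[120:330,180:390],(500,500)),cv2.resize(optics.camera("top")[150:275,100:180],(290,500))])
cv2.imwrite("pics/p1.png",im[:,:,::-1])
E
```

```text
time_s: 7.7
eef_pos: [0.4385, 0.3203, 0.05]
eef_rot: [0.683, -0.184, 0.683, 0.184]
wrist_force: [0.1, 0.3, -0.3]
opening: -0.001
time_s: 8.2
eef_pos: [0.4412, 0.3219, 0.05]
eef_rot: [0.683, -0.184, 0.683, 0.184]
wrist_force: [-0.0, -0.2, -0.3]
opening: 0.0
```

View pics/p1.png

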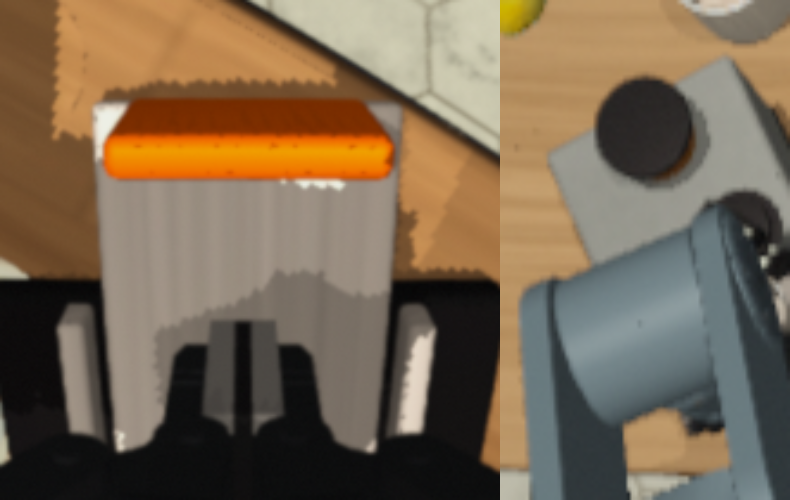

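Run:
```python
from h import *
c=optics.get_calibration("wrist");o=status.get_obs()
px=np.array([[180+250/2.381,120+137/2.381]])
for z in(.071,.03):
    r=least_squares(lambda p:(proj("wrist",[p[0],p[1],z],c)-px).ravel(),[.4,.3]);d=np.r_[r.x,0]-[.5236,.3703,0];a=.53
    print(z,r.x,d[0]*np.cos(a)+d[1]*np.sin(a),-d[0]*np.sin(a)+d[1]*np.cos(a))
print("tcp px",(proj("wrist",o["eef_pos"],c)-[180,120])*2.381)
T=np.array(c["extrinsics"]);print(T[:3,3],o["eef_pos"],-T[:3,2])
print("top plate",(proj("top",G([.5236,.3703,.53],[-149,0,71]))-[105,160])*5.2)
```

```text
0.071 [0.40079085 0.29913279] -0.1419379983424356 0.0006805438453644022
0.03 [0.40931328 0.30463248] -0.13180451404265775 0.0011173473217315696
tcp px [[245.63900303 302.6485353 ]]
[0.37008785 0.27931952 0.21870718] [0.44112624 0.32187058 0.04998374] [ 0.27781772  0.16241958 -0.94680367]
top plate [[427.33601133 539.4879639 ]]
```

Run:
```python
from h import *
import cv2
a=optics.camera("side")[130:270,170:350];b=optics.camera("top")[150:290,90:270]
im=np.vstack([cv2.resize(a,(540,300),interpolation=cv2.INTER_CUBIC),cv2.resize(b,(386,300),interpolation=cv2.INTER_CUBIC)[:, :386] if 0 else cv2.resize(b,(540,300),interpolation=cv2.INTER_CUBIC)])
cv2.imwrite("pics/p2.png",im[:,:,::-1])
g=[.5236,.3703,.53]
print("side: plate now, tcp, deck front corners",((proj("side",np.r_[G(g,[[-142,0,71],[-142,0,29],[-16,-79,155]]),[status.get_obs()["eef_pos"]]])-[170,130])*[3,300/140]).round())
```

```text
side: plate now, tcp, deck front corners [[154. 184.]
 [156. 207.]
 [270. 124.]
 [180. 186.]]
```

View pics/p2.png

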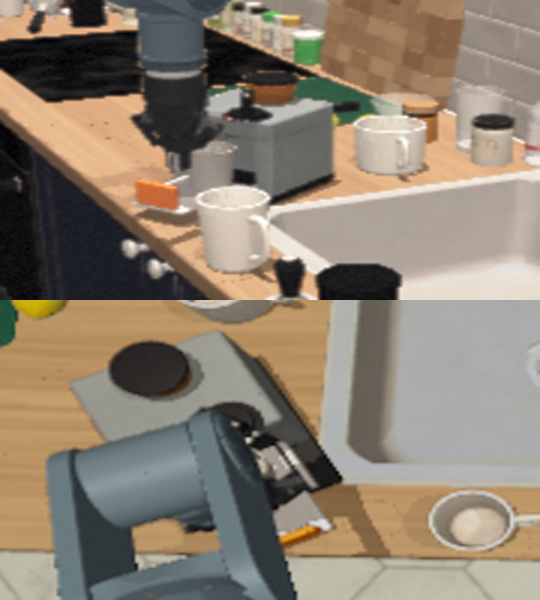

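Run:
```python
from h import *
c=optics.get_calibration("wrist");o=status.get_obs();g=[.5236,.3703,.53];P=np.array(o["eef_pos"])
for h in(0,.01,.02,.03):
    for dx in(-.011,0,.011):
        Q=P+[dx*np.cos(.53),dx*np.sin(.53),h]
        print(h,dx,((proj("wrist",Q,c)-[180,120])*2.381).round(0),((proj("side",Q)-[170,130])*[3,300/140]).round())
print(((proj("wrist",G(g,[[-85,50,34],[-85,40,34],[-85,-50,34]]),c)-[180,120])*2.381).round(0))
```

```text
0 -0.011 [[246. 261.]] [[174. 188.]]
0 0 [[246. 303.]] [[180. 186.]]
0 0.011 [[246. 342.]] [[186. 184.]]
0.01 -0.011 [[246. 278.]] [[174. 183.]]
0.01 0 [[246. 322.]] [[179. 181.]]
0.01 0.011 [[246. 363.]] [[185. 179.]]
0.02 -0.011 [[246. 298.]] [[173. 178.]]
0.02 0 [[246. 343.]] [[179. 176.]]
0.02 0.011 [[246. 385.]] [[185. 173.]]
0.03 -0.011 [[246. 319.]] [[173. 172.]]
0.03 0 [[246. 366.]] [[179. 170.]]
0.03 0.011 [[246. 410.]] [[185. 168.]]
[[430. 310.]
 [394. 310.]
 [ 61. 310.]]
```

The gripper passed over the plate: the side view shows the fingers between the orange plate (157,195) and the cup. The wrist view shows the real fingertip edges at rows 320–415, which fits tips about 30 mm higher than the reported TCP. I'll back out over the plate and go about 30 mm lower.

```bash
python3 -m jog '[-30,0,0,0,0,-30,0,-30,0,0,-30,0,-60,0,0,-30,0,-90,0,0,-30,0,-90,0,0]'
python3 -m jog '[20,0,0,0,0,40,0,0,0,0,50,0,0,0,0,57,0,0,0,0,57,0,0,0,0]'
python3 -m jog '[0,0,8,0,0,0,0,16,0,0,0,0,24,0,0,0,0,32,0,0,0,0,40,0,0]'
```

```text
time_s: 8.9
eef_pos: [0.3596, 0.2751, 0.0791]
eef_rot: [0.681, -0.185, 0.684, 0.184]
wrist_force: [0.3, 0.8, -0.6]
opening: -0.0
time_s: 9.4
eef_pos: [0.3632, 0.2765, 0.0224]
eef_rot: [0.682, -0.184, 0.683, 0.184]
wrist_force: [-0.1, 0.2, 0.2]
opening: -0.0
time_s: 9.9
eef_pos: [0.3984, 0.2969, 0.0231]
eef_rot: [0.682, -0.185, 0.683, 0.184]
wrist_force: [-2.2, -1.6, 2.8]
opening: -0.004
```

```bash
python3 -m jog '[0,0,9,0,0,0,0,18,0,0,0,0,27,0,0,0,0,36,0,0,0,0,42,0,0]'
python3 -m jog '[0,0,1,0,0,0,0,2,0,0,0,0,3,0,0,0,0,4,0,0,0,0,4,0,0]'
python3 -m jog '[0,0,1,0,0,0,0,2,0,0,0,0,3,0,0,0,0,4,0,0,0,0,4,0,0]'
```

```text
time_s: 10.4
eef_pos: [0.435, 0.3182, 0.0229]
eef_rot: [0.683, -0.184, 0.683, 0.184]
wrist_force: [-1.4, -2.6, 2.1]
opening: -0.002
time_s: 10.9
eef_pos: [0.4376, 0.3198, 0.0229]
eef_rot: [0.683, -0.184, 0.683, 0.184]
wrist_force: [-0.7, -0.9, -0.3]
opening: -0.002
time_s: 11.4
eef_pos: [0.4413, 0.3219, 0.0229]
eef_rot: [0.683, -0.184, 0.683, 0.184]
wrist_force: [-0.3, -1.6, -1.4]
opening: 0.001
```

```bash
python3 -m jog '[0,0,1,0,0,0,0,2,0,0,0,0,3,0,0,0,0,3,0,0,0,0,3,0,0]'
python3 -m jog '[0,0,1,0,0,0,0,2,0,0,0,0,3,0,0,0,0,3,0,0,0,0,3,0,0]'
```

```text
time_s: 11.9
eef_pos: [0.4414, 0.322, 0.0229]
eef_rot: [0.681, -0.185, 0.685, 0.184]
wrist_force: [-9.0, -7.7, 9.3]
opening: -0.003
time_s: 12.4
eef_pos: [0.4412, 0.322, 0.0225]
eef_rot: [0.678, -0.186, 0.687, 0.183]
wrist_force: [-18.7, -15.1, 19.5]
opening: 0.0
```

The tray met its stop: the force rose sharply to about 24 N while the pose stood still. I'll back off, rise, shift left, and get behind the lever.

```bash
python3 -m jog '[0,0,-5,0,0,0,0,-12,0,0,-30,0,-12,0,0,-70,0,-12,0,0,-110,0,-12,0,0]'
python3 -m jog '[-40,15,0,0,0,-80,30,0,0,0,-117,45,0,0,0,-117,57,0,0,0,-117,57,0,0,0]'
python3 -m jog '[0,0,30,0,0,0,0,60,0,0,0,0,90,0,0,0,0,120,0,0,0,0,132,0,0]'
python3 - <<'E'
from h import *
import cv2
d=np.array(status.get_obs()["eef_pos"])-[.5236,.3703,0];print(d[0]*np.cos(.53)+d[1]*np.sin(.53),-d[0]*np.sin(.53)+d[1]*np.cos(.53))
im=np.hstack([cv2.resize(optics.camera("wrist")[80:330,150:400],(500,500)),cv2.resize(optics.camera("side")[100:240,190:275],(300,500))])
cv2.imwrite("pics/l1.png",im[:,:,::-1])
E
```

```text
time_s: 12.9
eef_pos: [0.4359, 0.319, 0.1341]
eef_rot: [0.683, -0.184, 0.683, 0.185]
wrist_force: [0.9, 0.1, 0.3]
opening: -0.001
time_s: 13.4
eef_pos: [0.4074, 0.3697, 0.2514]
eef_rot: [0.684, -0.184, 0.681, 0.186]
wrist_force: [0.0, -0.5, -0.7]
opening: 0.001
time_s: 13.9
eef_pos: [0.523, 0.4342, 0.2469]
eef_rot: [0.682, -0.184, 0.684, 0.184]
wrist_force: [-0.0, -0.6, -0.9]
opening: 0.001
0.03174793620560615 0.05545570450411552
```

View pics/l1.png

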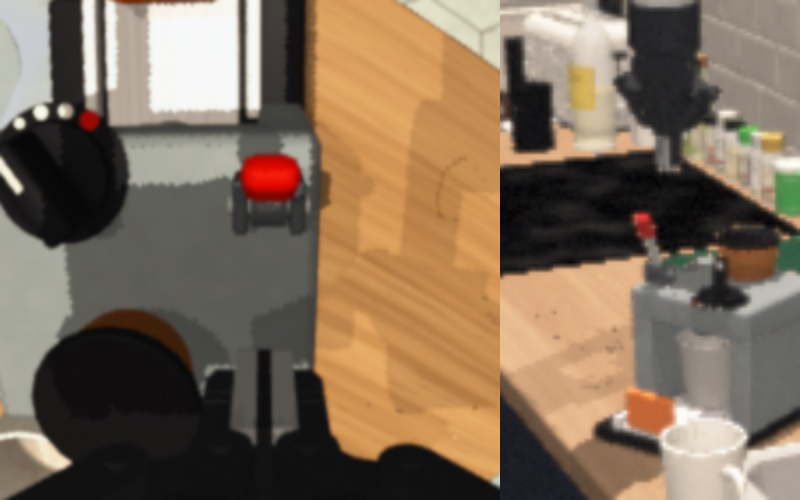

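The plate is now flush with the guide front. The red lever tip at (270,178) lies in line with the shut fingers (265,390), which are behind it. The dial is visible at about (48,175).

Run:
```python
from h import *
c=optics.get_calibration("wrist");g=[.5236,.3703,.53]
M=[[10-72*np.cos(1.309),57,169+72*np.sin(1.309)],[10,57,169],[-16,79,155],[-87,30,71],[0,-32,172],[88,-5,200]]
print(((proj("wrist",G(g,M),c)-[150,80])*2).round(0))
P=np.array(status.get_obs()["eef_pos"])
for h in(0,.02,.03):
  for dx in(-.011,.011):print(h,dx,((proj("wrist",P+[dx*.863,dx*.5055,h],c)-[150,80])*2).round(0))
```

```text
[[271. 193.]
 [269. 198.]
 [323. 128.]
 [215. -27.]
 [ 45. 178.]
 [114. 410.]]
0 -0.011 [[266. 299.]]
0 0.011 [[266. 368.]]
0.02 -0.011 [[267. 330.]]
0.02 0.011 [[267. 403.]]
0.03 -0.011 [[267. 348.]]
0.03 0.011 [[267. 424.]]
```

```bash
python3 -m jog '[20,2,0,0,0,40,2,0,0,0,60,2,0,0,0,62,2,0,0,0,62,2,0,0,0]'
python3 -m jog '[0,0,-10,0,0,0,0,-20,0,0,0,0,-30,0,0,0,0,-40,0,0,0,0,-50,0,0]'
python3 -m jog '[0,0,-8,0,0,0,0,-16,0,0,0,0,-22,0,0,0,0,-22,0,0,0,0,-22,0,0]'
python3 -m jog '[6,0,0,0,0,12,0,0,0,0,18,0,0,0,0,24,0,0,0,0,30,0,0,0,0]'
```

```text
time_s: 14.5
eef_pos: [0.5194, 0.4355, 0.187]
eef_rot: [0.682, -0.185, 0.683, 0.184]
wrist_force: [-0.7, 0.3, -0.1]
opening: -0.003
time_s: 15.0
eef_pos: [0.4766, 0.4109, 0.1887]
eef_rot: [0.683, -0.184, 0.682, 0.185]
wrist_force: [1.7, 0.8, -0.4]
opening: -0.002
time_s: 15.5
eef_pos: [0.4578, 0.3999, 0.188]
eef_rot: [0.682, -0.184, 0.683, 0.184]
wrist_force: [-0.7, -0.7, 0.8]
opening: -0.002
time_s: 16.0
eef_pos: [0.458, 0.3999, 0.157]
eef_rot: [0.682, -0.184, 0.683, 0.184]
wrist_force: [-1.0, -0.2, 1.0]
opening: -0.005
```

```bash
python3 -m jog '[3,0,0,0,0,6,0,0,0,0,9,0,0,0,0,9,0,0,0,0,9,0,0,0,0]'
python3 -m jog '[1,0,0,0,0,2,0,0,0,0,3,0,0,0,0,4,0,0,0,0,4,0,0,0,0]'
python3 -m jog '[1,0,0,0,0,2,0,0,0,0,3,0,0,0,0,4,0,0,0,0,4,0,0,0,0]'
```

```text
time_s: 16.5
eef_pos: [0.4583, 0.4001, 0.149]
eef_rot: [0.683, -0.184, 0.683, 0.184]
wrist_force: [0.8, -0.3, 0.6]
opening: -0.0
time_s: 17.0
eef_pos: [0.4584, 0.4002, 0.1474]
eef_rot: [0.683, -0.184, 0.682, 0.184]
wrist_force: [-5.4, -4.1, 12.6]
opening: 0.003
time_s: 17.5
eef_pos: [0.4585, 0.4003, 0.1468]
eef_rot: [0.683, -0.185, 0.682, 0.185]
wrist_force: [-12.9, -9.4, 33.2]
opening: 0.002
```

The lever met its flat stop (33 N down, z steady at 0.147). I'll rise and look at the dial from close by.

```bash
python3 -m jog '[-30,0,0,0,0,-70,0,0,0,0,-105,0,0,0,0,-105,0,0,0,50,-105,0,0,0,50]'
python3 -m jog '[0,-20,14,0,50,0,-40,28,0,50,0,-60,42,0,50,0,-80,56,0,50,0,-91,70,0,50]'
python3 -m jog '[0,0,0,0,50,0,0,0,0,50,0,0,0,0,50,0,0,0,0,50,0,0,0,0,50]'
python3 - <<'E'
from h import *
import cv2,json
c=optics.get_calibration("wrist");im=optics.camera("wrist")
c["extrinsics"]=np.array(c["extrinsics"]).tolist();json.dump(c,open("pics/d1.json","w"))
cv2.imwrite("pics/d1.png",cv2.resize(im[70:340,130:430],(800,720),interpolation=cv2.INTER_CUBIC)[:600,:,::-1])
g=[.5236,.3703,.53]
print(((proj("wrist",G(g,[[0,-32,196],[0,-32,163],[-16,79,155],[-16,-79,155],[-87,30,71],[-87,-30,71],[88,-5,200]]),c)-[130,70])*8/3).round(0))
E
```

```text
time_s: 18.0
eef_pos: [0.4586, 0.4003, 0.2471]
eef_rot: [0.683, -0.184, 0.682, 0.185]
wrist_force: [0.3, -0.5, -0.4]
opening: 0.331
time_s: 18.5
eef_pos: [0.5648, 0.3551, 0.2435]
eef_rot: [0.681, -0.184, 0.684, 0.184]
wrist_force: [0.3, 0.4, 0.3]
opening: 0.499
time_s: 19.0
eef_pos: [0.5637, 0.3571, 0.2462]
eef_rot: [0.683, -0.185, 0.683, 0.185]
wrist_force: [-0.6, -0.3, -0.0]
opening: 0.498
[[406. 289.]
 [406. 262.]
 [754. 213.]
 [251. 207.]
 [564.  -1.]
 [410.  -4.]
 [498. 584.]]
```

View pics/d1.png

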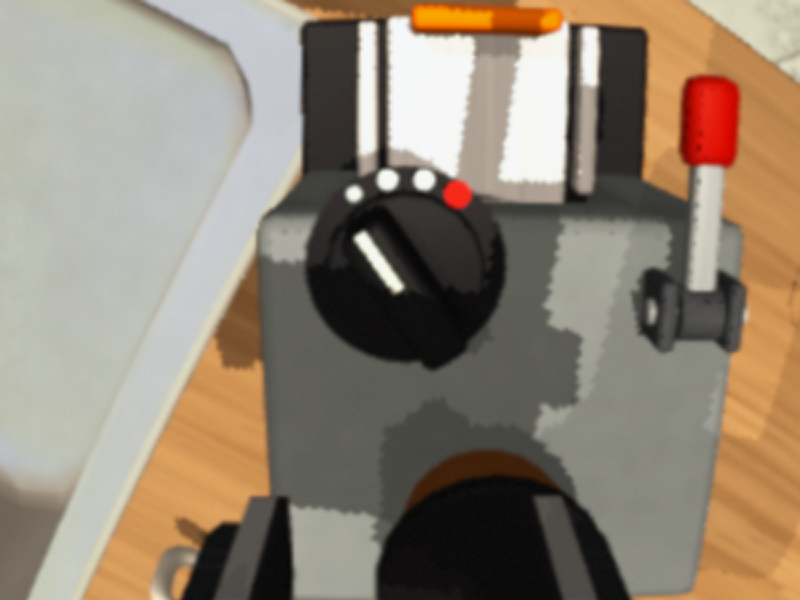

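The view shows the lever lying flat, the tray home, and the dial skirt centred at (405,263). The prediction was (406,262), so no correction is needed. I'll align over the dial, then descend.

```bash
python3 -m jog '[0,0,-10,-8,50,0,0,-20,-16,50,0,0,-28,-24,50,0,0,-28,-31,50,0,0,-28,-34.4,50]'
python3 -m jog '[20,0,0,0,50,40,0,0,0,50,60,0,0,0,50,75,0,0,0,50,75,0,0,0,50]'
python3 -m jog '[8,0,0,0,50,16,0,0,0,50,24,0,0,0,50,31,0,0,0,50,31,0,0,0,50]'
python3 - <<'E'
from h import *
from scipy.spatial.transform import Rotation as R
o=status.get_obs();q=o["eef_rot"];M=R.from_quat([*q[1:],q[0]]).as_matrix()
print(np.degrees(np.arctan2(M[1,2],M[0,2])),"want 64.8; err tool mm",M.T@(np.array([.5398,.3427,.140])-o["eef_pos"])*1000,o["q"][5])
E
```

```text
time_s: 19.55
eef_pos: [0.5398, 0.3427, 0.2464]
eef_rot: [0.597, -0.379, 0.597, 0.379]
wrist_force: [-0.3, -1.1, -0.6]
opening: 0.498
time_s: 20.05
eef_pos: [0.5386, 0.342, 0.1684]
eef_rot: [0.596, -0.378, 0.599, 0.378]
wrist_force: [-0.8, -0.5, -0.1]
opening: 0.501
time_s: 20.55
eef_pos: [0.5394, 0.3422, 0.1386]
eef_rot: [0.597, -0.378, 0.598, 0.378]
wrist_force: [0.2, -0.4, 0.1]
opening: 0.499
64.62695374753203 want 64.8; err tool mm [-1.4435975  -0.12000752  0.5723372 ] -2.3188945231955977
```

```bash
python3 -m jog '[0,0,0,0,0,0,0,0,0,0,0,0,0,0,0,0,0,0,0,0,0,0,0,0,0]'
python3 -m jog '[0,0,0,0,0,0,0,0,0,0,0,0,0,0,0,0,0,0,0,0,0,0,0,0,0]'
```

```text
time_s: 21.05
eef_pos: [0.5409, 0.3425, 0.1407]
eef_rot: [0.598, -0.378, 0.597, 0.378]
wrist_force: [0.6, -0.8, 1.5]
opening: 0.154
time_s: 21.55
eef_pos: [0.5408, 0.3425, 0.1406]
eef_rot: [0.598, -0.378, 0.597, 0.378]
wrist_force: [2.7, -1.7, 5.8]
opening: 0.154
```

```bash
python3 -m jog '[0,0,0,5,0,0,0,0,10,0,0,0,0,15,0,0,0,0,20,0,0,0,0,25,0]'
python3 -m jog '[0,0,0,5,0,0,0,0,10,0,0,0,0,15,0,0,0,0,20,0,0,0,0,25,0]'
python3 -m jog '[0,0,0,5,0,0,0,0,10,0,0,0,0,15,0,0,0,0,20,0,0,0,0,22,0]'
python3 -m jog '[0,0,0,0,0,0,0,0,0,0,0,0,0,0,0,0,0,0,0,0,0,0,0,0,0]'
python3 - <<'E'
from h import *
import cv2
from scipy.spatial.transform import Rotation as R
o=status.get_obs();q=o["eef_rot"];M=R.from_quat([*q[1:],q[0]]).as_matrix()
print(np.degrees(np.arctan2(M[1,2],M[0,2])),o["torque"])
im=np.hstack([cv2.resize(optics.camera("wrist")[80:330,130:430],(480,400)),cv2.resize(optics.camera("top")[160:275,105:190],(296,400))])
cv2.imwrite("pics/e1.png",im[:,:,::-1])
E
```

```text
time_s: 22.05
eef_pos: [0.5402, 0.3431, 0.1406]
eef_rot: [0.666, -0.238, 0.665, 0.239]
wrist_force: [0.4, -0.2, 6.8]
opening: 0.151
time_s: 22.55
eef_pos: [0.5398, 0.3439, 0.1406]
eef_rot: [0.702, -0.088, 0.701, 0.09]
wrist_force: [-0.9, 2.0, 6.4]
opening: 0.152
time_s: 23.05
eef_pos: [0.5398, 0.3447, 0.1406]
eef_rot: [0.706, 0.047, 0.706, -0.045]
wrist_force: [0.7, 4.5, 5.0]
opening: 0.153
time_s: 23.55
eef_pos: [0.5398, 0.3446, 0.1406]
eef_rot: [0.706, 0.046, 0.706, -0.044]
wrist_force: [0.5, 4.1, 5.5]
opening: 0.155
-7.300094768902421 [ 0.78767487 -0.07064873  0.15675209]
```

View pics/e1.png

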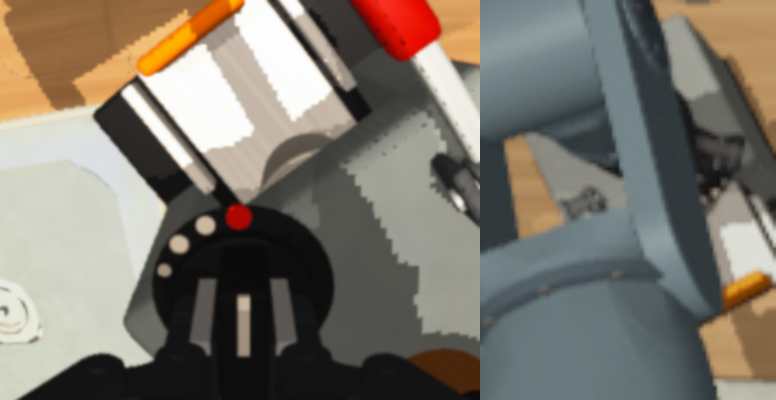

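The white mark (243,325) points straight at the red dot (238,217), with the bar square between the pads. Tray and lever are still in place. The dial is at about 1.26 rad.

```bash
python3 -c "
from bench import hand_in,status
print(hand_in());o=status.get_obs();print(o['time_s'],o['opening'],o['torque'])"
```

```text
the job is handed in; nothing more can be done
None
the job is handed in; nothing more can be done
```

The tray is home, the lever is flat, and the gripper is holding the dial at the third click. I handed the job in at about 23.7 s; the hand-in reports no verdict.

- **Tray:** pushed until it hit its stop. The force rose to about 24 N with no further movement, and the plate shows flush with the guides.
- **Lever:** pressed down to its stop at about 33 N. The close picture shows it flat.
- **Dial:** turned clockwise to about 1.26 rad, worked out from the tool angle. The last picture shows the white mark pointing at the red dot with the bar gripped. The opening read 0.155, about right for the 14 mm bar, and there was about 0.16 N m about the vertical.

**What disagreed:** the real fingertips, when shut, sit about 30 mm higher than the reported TCP. My first push passed over the tray plate without touching it, so I backed out and worked 30 mm lower from then on.

I saw no contact with the bystanders, but I did not check their positions at the end. A reading of the state after hand-in was refused, so the hold during the last second is unchecked.

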